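Roll a dowel up the sawing ramp into its groove

ROBOT

A 6-joint arm with a two-finger parallel gripper is mounted at the origin on the work surface. World frame = base frame: x ahead of the robot, y to its left, z up, the work surface at z = 0. Lengths are in m, angles in rad, forces in N, time in s.
With the tool pointing down it reaches from about 0.325 to 0.9 m from the base axis. Payload 6.1 kg.
Tool frame: the origin (TCP) lies at the very end of the fingers, on their centre line; the grasp point (between the pads) lies 19 mm behind it; z points along the fingers, y is the line along which they close (so a half turn about z gives the same grasp; the last joint's range is limited). The gripper opens to 85 mm and grips with 20 to 120 N. Pads are 22 mm wide; open, the fingers measure 114 mm over their backs; the gripper's body (76 mm by 85 mm) begins 54 mm behind the grasp point. The pads swing forward as they close: fully open they stand 13 mm farther back than shut.
Start: joints at [-1.46, 0.22, 1.526, -0, 1.395, -0.126], TCP at [0.147, -0.608, 0.231] pointing down, gripper open.
Joint ranges: [-2.98, 2.98], [-0.91, 2.08], [0.09, 2.57], [-1.24, 4.39], [0.2, 2.65], [-2.68, 2.68]. Speed limits (rad/s): [2.57, 2.57, 3.01, 3.14, 3.14, 3.14].

INTERFACE

Orientations are given as a unit quaternion [x, y, z, w].
In Python, from plant import arm gives the robot as it stands.
- The arm moves only by the tool send_rows, never from a script. Its argument "series" is a list of rows, each a list of 2 entries, a list of its own where there are three numbers: the shift along the tool's x, y, z in cm, then the turn about the tool's z in rad. A call has 1 to 12 rows; each row shifts and turns the commanded pose from where the row before left it, along the tool's axes as they then stand; what a row does not reach is not made up. A row lasts 1/12 s, in which the tool goes at most 41.7 mm and 7.16 degrees, less where a joint would pass 70% of its speed; a pose out of reach is approached as far as the arm can. A call is refused whole if a number of a shift passes 4.17 or a number of a turn 0.125, either way. A call with a gripper value outside its range is refused whole. "grip" is the closure, from -1 (fully open) to 1 (shut), set as the call begins (left out, the last holds). The fingers move at their own pace and stop on an object; "newtons" is the grip in N (left out, the last holds). Time passes only in rows, so rows that do not move let the fingers close. It gives the time, the measured TCP pose, the force, the opening and the grip force at its end, in the units of the state.
- arm.get_obs(): the state, without advancing time (a new reading comes with each control period).
- arm.grab_frame(name): name is "scene" or "top" or "wrist"; returns (picture, depth): 384x512x3 uint8, blue, green, red; 384x512 float32, m along the optical axis (not along the pixel's ray), 0 where there is no reading.
- arm.camera_params(name): a dict with "mtx" (3x3 intrinsics, pixels), "xyz" and "attitude" of the camera in the world; the wrist camera has in their place "hand_eye" (4x4, takes a point from camera to tool coordinates, whose origin is the TCP and whose axes are the flange's). Camera axes: x right, y up, looking along -z (the intrinsics and any distortion apply to the point x, -y, -z); pixel columns grow to the right and rows downward; lengths in m; the calibration is good to about 2 mm. A picture is of the moment at which its call begins: read the wrist's pose just before it. camera_params takes no time and is no camera call.
- arm.hand_in(): hands the job in; it is judged then, once.
The state is a dict: "time_s": time; "joint_positions": joint angles; "dq": joint speeds; "effort": joint torques, N m; "tool_pos": TCP position; "ee_rot": TCP orientation; "wrist_force": force on the tool from outside, world axes, zero at the start; "torque": the same for the moment, N m; "finger_gap": opening from 0.0 (shut) to 1.0 (fully open); "grip_force": force on a finger pad.
Only numpy, scipy, OpenCV 4.12 (cv2) and the standard library are available. Lean on these libraries where they do the work, as an engineer would, in place of code of your own. Each camera call takes 0.05 s, during which the arm holds its last target. There are 200 camera calls.

TASK

The short dowel waiting at the bottom of the sloping wooden gutter has to be set ready for sawing: with your fingertips, roll it gently up the gutter, keeping them behind it all the way so that it does not run back, until it drops into the cross groove and rests square against the stop block at the top. Take your hand away so that it lies there by itself. Only push the dowel, do not lift or squeeze it, and leave the other things on the bench alone.

Things in the scene. Friction and masses are not known exactly. Their poses are not given: they have to be found in the camera images.
- ramp: Fixed pine and plywood sawing ramp: a straight gutter rising at 8 degrees towards the ramp's +x, on a base board 270 x 164 x 9 mm. Origin on the bench, halfway across the gutter; x level, uphill, away from the robot (yaw varies), y across, z up. The gutter is 108 mm wide inside; its two cheeks are 18 mm thick and stand 16 mm above its floor. Highest point (stop block) 90 mm above the bench.
- gutter (a point): Low end of the gutter's floor, halfway across: the foot of the lip's inner face, at x = -98, z = 26 mm of the ramp. The lip is 12 mm thick, 10 mm high above the floor. Axes: x up along the slope, y across, z square to the floor. The floor is smooth for x = 0 to 150 mm, then comes the cross groove. In these axes the dowel's middle starts at x = 18.5, z = 22 mm and rolls up at z = 22 mm.
- seat (a point): Where the dowel's middle lies when seated; same axes as point gutter, 164 mm up the slope from it and 18 mm off the floor's plane (x = 62, z = 67 mm of the ramp). The groove is 36 mm wide, 4 mm deep. Directly behind it is the stop block: its face is square to the floor, 22 mm ahead of this point, and stands 34 mm above the floor, split by a 3 mm saw kerf.
- dowel: Plain wooden dowel, 44 mm in diameter, 100 mm long, about 0.1 kg, lying across the gutter with 4 mm of play at each end; starts against the lip at the low end, its middle 50 mm above the bench. Origin: its middle; y along its length; x and z turn as it rolls. Let go on the slope it rolls back down to the lip; about 5 mm past the groove's edge it tips into the groove and stays there.
- offcut: Bystander: dowel offcut standing on end, 44 mm in diameter, 60 mm high, to the left of the ramp (its +y). Origin: centre of its underside.
- glue: Bystander: glue bottle, 60 mm in diameter, 170 mm high, left of the ramp. Origin: centre of its underside.
- mug: Bystander: white mug, 76 mm in diameter, 95 mm high, its handle at its +y, right of the ramp (its -y). Origin: centre of its underside.
- tape: Bystander: tape measure standing on its edge, 70 x 38 x 64 mm, right of the ramp. Origin: centre of its underside.
Mind the look-alikes: they are no part of the job. Leave any red or white look-alike of the dowel alone.

How it is judged:
By the outcome, as a careful person would: the job done as asked, in the order asked, and still so for the second after the job is handed in, with the robot touching nothing.
It also fails if it takes over 35 s, if anything falls off the work surface, if the arm or the gripper's body presses on something with over 40 N, if the wrist force passes 120 N, or if a joint passes its speed limit or range.

## Working session

There is one attempt and no reset: what is moved stays moved. The work goes in short steps, Python scripts to look and compute and a tool call to move; the robot and the scene stay as the last step left them, time stands still between calls to the robot, and variables do not carry over. Pictures are saved under pics/ and viewed, at most 10 in all, crops included, and the job is handed in when it is done.

Besides the shell and the picture viewer there is one more tool, called after "Request:" by a JSON object that holds its "method" and its "body". send_rows: Moves the arm, as the interface text tells. Its arguments: {"type":"object","properties":{"series":{"type":"array","items":{"type":"array"}},"grip":{"type":"number"},"newtons":{"type":"number"}},"required":["series"]}

```bash
mkdir -p pics; ls
cat > h.py <<'E'
import numpy as np, cv2
from scipy.spatial.transform import Rotation as R
from plant import arm
def cam(name):
    p=arm.camera_params(name); return p
def pts(depth,p):
    K=np.array(p['mtx']); v,u=np.indices(depth.shape)
    x=(u-K[0,2])/K[0,0]*depth; y=(v-K[1,2])/K[1,1]*depth
    c=np.stack([x,-y,-depth],-1)
    a=np.array(p['attitude']); M=R.from_quat(a).as_matrix() if a.size==4 else a
    return c@M.T+np.array(p['xyz'])
E
python3 - <<'E'
from h import *
print(arm.get_obs())
for n in ['scene','top']:
    p=cam(n); print(n,p)
    im,d=arm.grab_frame(n); cv2.imwrite(f'pics/{n}0.png',im); np.save(f'pics/{n}0.npy',d)
print(cam('wrist'))
E
```

```text
pics
{'time_s': 0.0, 'joint_positions': array([-1.46009770e+00,  2.21217110e-01,  1.52767441e+00,  4.48144692e-06,
        1.39470304e+00, -1.26104959e-01]), 'dq': array([ 0.00180134, -0.00040114, -0.00074157,  0.00067504, -0.00043948,
       -0.00035541]), 'effort': array([ 1.04044509e-03, -4.96894634e+01, -3.89392161e+01, -6.77673802e-05,
        1.08214770e-02,  2.59055859e-06]), 'tool_pos': array([ 0.14654689, -0.6069232 ,  0.23017134]), 'ee_rot': array([ 9.92998242e-01,  1.18124888e-01,  9.91605556e-06, -1.00090760e-03]), 'wrist_force': array([-0.38510433,  0.594698  , -0.39008071]), 'torque': array([-0.03446548,  0.00236412,  0.04358421]), 'grip_force': 0.0, 'finger_gap': 0.9984154099171846}
scene {'mtx': array([[357.53845832,   0.        , 262.75612582],
       [  0.        , 357.53845832, 195.26583737],
       [  0.        ,   0.        ,   1.        ]]), 'xyz': array([0.96859366, 0.27112807, 0.68703268]), 'attitude': array([0.17346004, 0.28625241, 0.81674477, 0.46999911])}
top {'mtx': array([[490.63542758,   0.        , 266.50705813],
       [  0.        , 490.63542758, 193.97651568],
       [  0.        ,   0.        ,   1.        ]]), 'xyz': array([0.41247258, 0.05480466, 1.04144755]), 'attitude': array([ 0.04476188, -0.04276909, -0.69703967,  0.71435487])}
{'mtx': array([[327.92959934,   0.        , 253.36682004],
       [  0.        , 327.92959934, 187.14227324],
       [  0.        ,   0.        ,   1.        ]]), 'hand_eye': array([[-1.66232767e-04,  9.55453591e-01,  2.95141335e-01,
         7.68292320e-02],
       [ 9.99999763e-01,  3.56090493e-04, -5.89531832e-04,
        -2.54407935e-05],
       [-6.68367329e-04,  2.95141167e-01, -9.55453424e-01,
        -1.43326963e-01],
       [ 0.00000000e+00,  0.00000000e+00,  0.00000000e+00,
         1.00000000e+00]])}
```

View pics/top0.png

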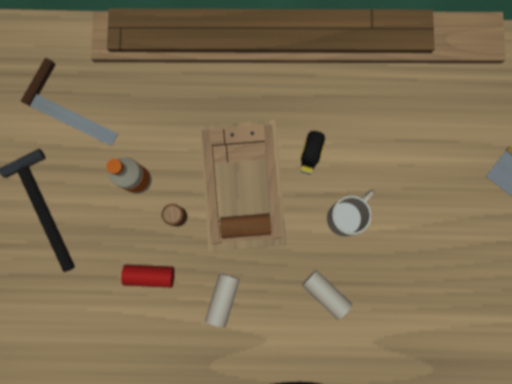

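View pics/scene0.png

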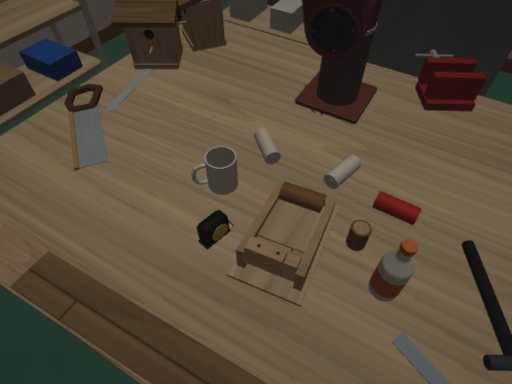

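The top view shows the wanted brown dowel in the gutter's low end at (245,225), with the stop block at (245,135). These could be mistaken for it: red cylinder (148,276), white cylinders (222,300) and (327,295), and the upright offcut (173,215). I choose the brown one lying in the gutter. The scene view agrees, with the dowel at (302,195).

Run:
```python
from h import *
im=cv2.imread('pics/top0.png'); d=np.load('pics/top0.npy'); P=pts(d,cam('top'))
cv2.imwrite('pics/crop0.png',cv2.resize(im[110:260,160:340],None,fx=4,fy=4,interpolation=cv2.INTER_CUBIC))
hsv=cv2.cvtColor(im,cv2.COLOR_BGR2HSV)
for uv in [(245,225),(245,185),(230,185),(260,185),(245,145),(237,133),(209,190),(280,190),(245,240),(100,300),(173,215),(350,215)]:
    print(uv,P[uv[1],uv[0]].round(4),hsv[uv[1],uv[0]])
# dowel mask
roi=np.zeros(d.shape,np.uint8); roi[205:245,212:280]=1
m=((im[...,2]<115)&(roi>0)).astype(np.uint8)
m=cv2.morphologyEx(m,cv2.MORPH_OPEN,np.ones((3,3)))
c=max(cv2.findContours(m,0,2)[0],key=cv2.contourArea); r=cv2.minAreaRect(c); print(r, cv2.boxPoints(r).round(1).tolist())
# cheeks / block: height map points
X=P.reshape(-1,3); s=(X[:,2]>.084)&(X[:,2]<.097)&(abs(X[:,0]-.55)<.2)&(abs(X[:,1]-.09)<.1)
print('block pts',s.sum(), X[s].mean(0) if s.any() else '')
mm=np.zeros(d.shape,np.uint8); mm.reshape(-1)[s]=1
q=X[s][:,:2].astype(np.float32); rr=cv2.minAreaRect(q); print('block rect',rr)
```

```text
(245, 225) [0.4702 0.0998 0.0752] [ 14 143 102]
(245, 185) [0.5551 0.1041 0.0373] [ 19  86 142]
(230, 185) [0.5535 0.1346 0.043 ] [ 18  87 135]
(260, 185) [0.5552 0.073  0.0415] [ 19  84 134]
(245, 145) [0.6368 0.106  0.0487] [ 16  95 131]
(237, 133) [0.6521 0.1207 0.0873] [ 16  93 143]
(209, 190) [0.5404 0.1758 0.0557] [ 16  94 135]
(280, 190) [0.5504 0.0309 0.0076] [ 19  87 146]
(245, 240) [0.4426 0.1019 0.0113] [ 18  89 137]
(100, 300) [0.3111 0.4005 0.0008] [ 19  90 142]
(173, 215) [0.4873 0.2448 0.0637] [ 16  94 139]
(350, 215) [ 0.5011 -0.1187  0.0038] [ 60   7 172]
((244.50003051757812, 225.50003051757812), (22.641674041748047, 52.19034957885742), 85.76361083984375) [[217.60000610351562, 216.10000610351562], [269.70001220703125, 212.3000030517578], [271.3999938964844, 234.89999389648438], [219.3000030517578, 238.6999969482422]]
block pts 852 [0.65051631 0.12007327 0.08890511]
block rect ((0.6507441401481628, 0.12097805738449097), (0.032777272164821625, 0.10800134390592575), 6.649381637573242)
```

View pics/crop0.png

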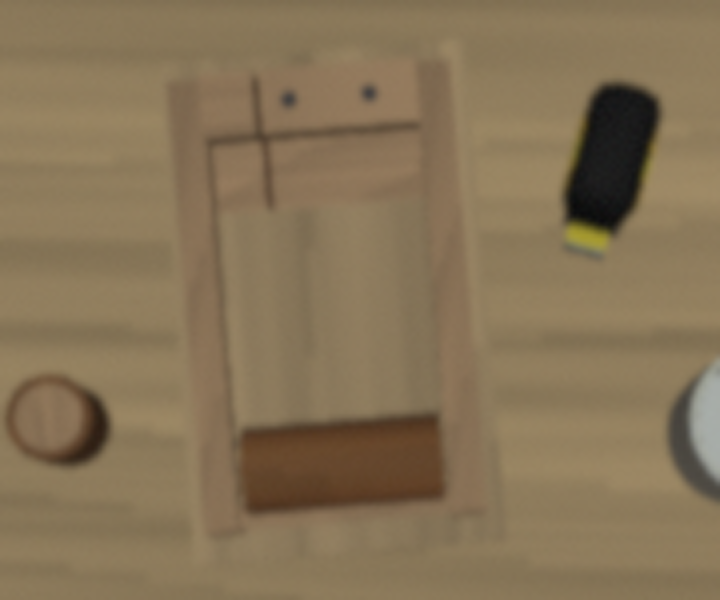

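The crop confirms the brown dowel lies in the low end at crop (345,465). The ramp yaw is about 6.65° and the dowel's middle is about (0.471, 0.100, 0.050), which matches the given sizes. Next I travel high to a point behind the dowel with the fingers half closed.

Request:
{"method": "send_rows", "body": {"series": [[[0,0,0],0.121],[[1.8,-3.32,0],0],[[1.8,-3.32,0],0],[[1.8,-3.32,0],0],[[1.8,-3.32,0],0],[[1.8,-3.32,0],0],[[1.8,-3.32,0],0],[[1.8,-3.32,0],0],[[1.8,-3.32,0],0],[[1.8,-3.32,0],0],[[1.8,-3.32,0],0],[[1.8,-3.32,0],0]], "grip": 0.1}}

```text
time_s: 1.1
tool_pos: [0.3011, -0.2201, 0.231]
ee_rot: [0.998, 0.058, 0.0, -0.0]
wrist_force: [0.4, -0.4, 0.1]
finger_gap: 0.448
grip_force: 0.0
```

Request:
{"method": "send_rows", "body": {"series": [[[1.8,-3.32,0],0],[[1.8,-3.32,0],0],[[1.8,-3.32,0],0],[[1.8,-3.32,0],0],[[1.8,-3.32,0],0],[[1.8,-3.32,0],0],[[1.8,-3.32,0],0],[[1.4,-2.5,0],0],[[0.4,-0.8,0],0],[[0,0,0],0],[[0,0,0],0]]}}

```text
time_s: 2.02
tool_pos: [0.413, 0.0581, 0.2309]
ee_rot: [0.998, 0.059, -0.001, 0.0]
wrist_force: [-1.1, 0.0, -0.8]
finger_gap: 0.45
grip_force: 0.0
```

```bash
cat >> h.py <<'E'
def wrist():
    o=arm.get_obs(); p=arm.camera_params('wrist'); im,d=arm.grab_frame('wrist')
    K=np.array(p['mtx']); v,u=np.indices(d.shape)
    c=np.stack([(u-K[0,2])/K[0,0]*d,-(v-K[1,2])/K[1,1]*d,-d],-1)
    H=np.array(p['hand_eye']); T=c@H[:3,:3].T+H[:3,3]
    W=T@R.from_quat(o['ee_rot']).as_matrix().T+o['tool_pos']
    return o,im,d,T,W
E
python3 - <<'E'
from h import *
o,im,d,T,W=wrist(); cv2.imwrite('pics/w1.png',im); np.savez('pics/w1.npz',T=T,W=W,d=d)
print(o['time_s'],o['tool_pos'],o['ee_rot'],o['finger_gap'],o['wrist_force'])
E
```

```text
2.0167 [0.41297724 0.05814005 0.23086696] [ 9.98279495e-01  5.86303341e-02 -6.80013554e-04  2.68759017e-04] 0.44974406154894253 [-1.13376817  0.02929565 -0.78320652]
```

View pics/w1.png

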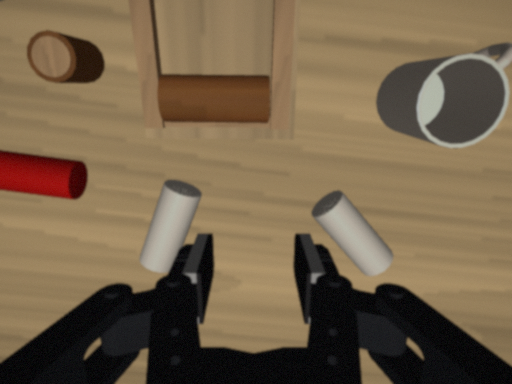

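The wrist view shows the dowel at (215,98) between the cheeks (x 150–280), and the fingertips at (205,240) and (302,240). The mug, offcut and the red and white look-alikes are all clear of the path.

Run:
```python
from h import *
f=np.load('pics/w1.npz'); T,W,d=f['T'],f['W'],f['d']; im=cv2.imread('pics/w1.png')
s=(d>0)&(abs(T[...,0])<.04)&(abs(T[...,1])<.05)&(T[...,2]>-.06)&(T[...,2]<.03)
for sd in (-1,1):
    q=T[s&(np.sign(T[...,1])==sd)]; print('finger',sd,len(q),np.percentile(q,[1,50,99],axis=0).round(4).tolist())
    for z in (-.03,-.02,-.01): 
        k=q[abs(q[:,2]-z)<.004]; print(z,len(k),k[:,:2].min(0).round(4) if len(k) else '',k[:,:2].max(0).round(4) if len(k) else '')
for v in range(225,262,5): print(v,T[v,205].round(4),T[v,302].round(4))
# dowel: brown dark in roi
b=np.zeros(d.shape,np.uint8); b[60:135,150:280]=1
hsv=cv2.cvtColor(im,cv2.COLOR_BGR2HSV); m=((hsv[...,1]>125)&(b>0)).astype(np.uint8); m=cv2.morphologyEx(m,cv2.MORPH_OPEN,np.ones((3,3)))
c=max(cv2.findContours(m,0,2)[0],key=cv2.contourArea); r=cv2.minAreaRect(c); print(r)
q=W[m>0]; print('dowel',np.percentile(q,[1,50,99],axis=0).round(4).tolist(), T[m>0].mean(0))
# ends at row ~98
for u in (150,155,160,165,170,215,260,265,270,275,280): print(u,W[98,u].round(4),T[98,u].round(4))
```

```text
finger -1 6657 [[-0.0095, -0.0494, -0.0598], [0.0084, -0.0336, -0.0531], [0.015, -0.0191, -0.007]]
-0.03 469 [-0.0098 -0.0328] [ 0.013 -0.019]
-0.02 394 [-0.0097 -0.033 ] [ 0.0131 -0.019 ]
-0.01 281 [-0.0094 -0.0332] [ 0.0127 -0.019 ]
finger 1 6637 [[-0.0094, 0.019, -0.0598], [0.0084, 0.0333, -0.0531], [0.0149, 0.0493, -0.0073]]
-0.03 476 [-0.0106  0.0189] [0.0129 0.0327]
-0.02 392 [-0.0098  0.0189] [0.013  0.0328]
-0.01 278 [-0.0098  0.019 ] [0.013  0.0328]
225 [-0.0883 -0.0601  0.2321] [-0.0879  0.0603  0.231 ]
230 [-0.0945 -0.0602  0.2309] [-0.0944  0.0605  0.2304]
235 [ 0.0118 -0.0222 -0.0067] [ 0.0123  0.0219 -0.0079]
240 [ 0.0121 -0.0214 -0.0124] [ 0.0119  0.0213 -0.0121]
245 [ 0.0119 -0.0208 -0.0169] [ 0.012   0.0206 -0.0171]
250 [ 0.0122 -0.02   -0.0219] [ 0.0125  0.0198 -0.0224]
255 [ 0.0114 -0.0197 -0.0246] [ 0.0124  0.0192 -0.0265]
260 [ 0.0108 -0.0193 -0.0275] [ 0.0103  0.0193 -0.0268]
((213.0710906982422, 98.37802124023438), (112.38668823242188, 46.40989303588867), 0.8814040422439575)
dowel [[0.4511, 0.0522, 0.0558], [0.4746, 0.101, 0.0704], [0.4964, 0.15, 0.0741]] [ 0.06620416 -0.03553559  0.16071773]
150 [0.4662 0.165  0.0454] [ 0.0656 -0.1     0.1853]
155 [0.4668 0.1601 0.0458] [ 0.0656 -0.095   0.1849]
160 [0.4692 0.148  0.0731] [ 0.0666 -0.0827  0.1576]
165 [0.4697 0.1434 0.0737] [ 0.0666 -0.0781  0.1571]
170 [0.4703 0.1389 0.0742] [ 0.0666 -0.0736  0.1566]
215 [0.4749 0.0995 0.0738] [ 0.0666 -0.0339  0.157 ]
260 [0.4796 0.06   0.0733] [0.0666 0.0059 0.1574]
265 [0.48   0.0555 0.0718] [0.0665 0.0103 0.1589]
270 [0.4793 0.0488 0.029 ] [0.065  0.0169 0.2017]
275 [0.4803 0.0449 0.0458] [0.0656 0.0209 0.185 ]
280 [0.4809 0.0402 0.0467] [0.0656 0.0257 0.1841]
```

Request:
{"method": "send_rows", "body": {"series": [[[0.6,-1.2,2.0],0],[[0.6,-1.2,2.5],0],[[0.6,-1.15,3.0],0],[[0,0,3.0],0],[[0,0,3.0],0],[[0,0,2.5],0],[[0,0,1.5],0],[[0,0,1.0],0],[[0,0,0.6],0],[[0,0,0.4],0],[[0,0,0],0],[[0,0,0],0]]}}

```text
time_s: 3.07
tool_pos: [0.4281, 0.0954, 0.0372]
ee_rot: [0.998, 0.058, 0.001, 0.0]
wrist_force: [-0.6, -0.3, -0.5]
finger_gap: 0.446
grip_force: 0.0
```

Run:
```python
from h import *
o,im,d,T,W=wrist(); cv2.imwrite('pics/w2.png',im); np.savez('pics/w2.npz',T=T,W=W,d=d)
print(o['time_s'],o['tool_pos'],o['wrist_force'])
b=np.zeros(d.shape,np.uint8); b[:,60:460]=1
hsv=cv2.cvtColor(im,cv2.COLOR_BGR2HSV); m=((hsv[...,1]>125)&(W[...,2]>.045)&(W[...,2]<.085)&(d>0)).astype(np.uint8)
m=cv2.morphologyEx(m,cv2.MORPH_OPEN,np.ones((5,5)))
c=max(cv2.findContours(m,0,2)[0],key=cv2.contourArea); print(cv2.minAreaRect(c))
k=np.zeros_like(m); cv2.drawContours(k,[c],-1,1,-1); q=T[k>0]; print(np.percentile(q,[1,50,99],axis=0).round(4).tolist())
```

```text
3.0667 [0.42805427 0.09539336 0.03715387] [-0.61438574 -0.27438699 -0.54931423]
((251.95394897460938, 166.46795654296875), (292.0933837890625, 108.41437530517578), 0.33118578791618347)
[[0.0278, -0.0492, -0.0367], [0.0508, -0.0006, -0.0333], [0.067, 0.048, -0.0168]]
```

View pics/w2.png

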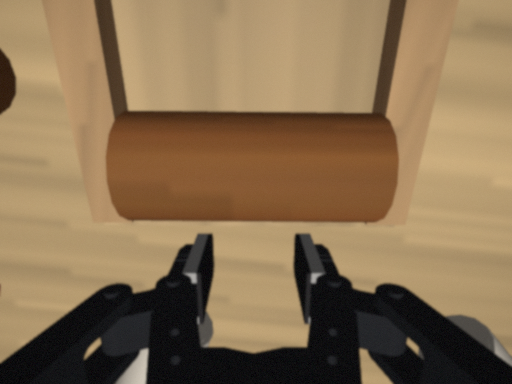

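The wrist view shows the dowel square and centred ahead of the fingertips, with its middle at (252,166) and about 12 mm of gap. The tips are above the lip and below the dowel's axis. I start the gentle push, rising at 8°.

Request:
{"method": "send_rows", "body": {"series": [[[0.4,0,0],0],[[0.3,0,0],0],[[0.2,0,0],0],[[0.2,0,0],0],[[0.2,0,-0.03],0],[[0.2,0,-0.03],0],[[0.3,0,-0.04],0],[[0.4,0,-0.06],0],[[0.5,0,-0.07],0],[[0.5,0,-0.07],0],[[0.5,0,-0.07],0],[[0.5,0,-0.07],0]]}}

```text
time_s: 4.12
tool_pos: [0.4696, 0.1006, 0.0408]
ee_rot: [0.998, 0.058, 0.0, -0.0]
wrist_force: [-1.3, -0.2, 0.6]
finger_gap: 0.45
grip_force: 0.3
```

```bash
cat > chk.py <<'E'
from h import *
import sys
o,im,d,T,W=wrist(); cv2.imwrite(f'pics/{sys.argv[1]}.png',im)
print(o['time_s'],o['tool_pos'].round(4),o['wrist_force'].round(2))
hsv=cv2.cvtColor(im,cv2.COLOR_BGR2HSV); m=((hsv[...,1]>125)&(T[...,2]>-.06)&(T[...,2]<0)&(T[...,0]>.012)&(d>0)).astype(np.uint8)
m=cv2.morphologyEx(m,cv2.MORPH_OPEN,np.ones((5,5)))
c=max(cv2.findContours(m,0,2)[0],key=cv2.contourArea); print(cv2.minAreaRect(c))
k=np.zeros_like(m); cv2.drawContours(k,[c],-1,1,-1); k=(k>0)&(m>0); print('T',np.percentile(T[k],[1,50,99],axis=0).round(4).tolist())
print('W',np.percentile(W[k],[1,50,99],axis=0).round(4).tolist())
# circle fit in tool x-z for r=22
from scipy.optimize import least_squares
q=T[k]; q=q[abs(q[:,1])<.04][::7]
f=least_squares(lambda p:np.hypot(q[:,0]-p[0],q[:,2]-p[1])-.022,[q[:,0].mean(),-.01],loss='soft_l1',f_scale=.001).x
w=R.from_quat(o['ee_rot']).apply([f[0],0,f[1]])+o['tool_pos']
g=(w[:2]-np.array([.5534,.1097]))@np.array([.9933,.1158]); z=w[2]-.026; xx=g+.098
print('centre tool',f.round(4),'gutter x,z mm',((xx*.9903+z*.1392)*1e3).round(1),((z*.9903-xx*.1392)*1e3).round(1))
E
python3 chk.py w3
```

```text
4.1167 [0.4696 0.1006 0.0408] [-1.35 -0.18  0.64]
((253.0, 193.5), (107.0, 286.0), 90.0)
T [[0.0177, -0.0489, -0.0372], [0.041, -0.0003, -0.0338], [0.0559, 0.0484, -0.0154]]
W [[0.4851, 0.0568, 0.0562], [0.5103, 0.1055, 0.0747], [0.5286, 0.154, 0.078]]
centre tool [ 0.0342 -0.0143] gutter x,z mm 51.6 22.2
```

The dowel is in contact, square and rolling at z = 22 mm, so I continue.

Request:
{"method": "send_rows", "body": {"series": [[[0.4,0,-0.056],0],[[0.5,0,-0.07],0],[[0.6,0,-0.084],0],[[0.7,0,-0.098],0],[[0.7,0,-0.098],0],[[0.7,0,-0.098],0],[[0.7,0,-0.098],0],[[0.7,0,-0.098],0],[[0.7,0,-0.098],0],[[0.6,0,-0.084],0],[[0.5,0,-0.07],0],[[0.4,0,-0.056],0]]}}

```text
time_s: 5.17
tool_pos: [0.5411, 0.1089, 0.0508]
ee_rot: [0.998, 0.058, 0.0, -0.0]
wrist_force: [-0.6, -0.9, 0.3]
finger_gap: 0.451
grip_force: 0.3
```

```bash
python3 chk.py w4
```

```text
5.1667 [0.5411 0.1089 0.0508] [-0.64 -0.87  0.29]
((253.0, 194.0), (106.0, 286.0), 90.0)
T [[0.0183, -0.0489, -0.0373], [0.041, -0.0003, -0.0339], [0.0558, 0.0483, -0.0171]]
W [[0.5568, 0.0653, 0.0679], [0.5816, 0.1138, 0.0848], [0.6002, 0.1625, 0.0881]]
centre tool [ 0.0342 -0.0144] gutter x,z mm 124.1 22.1
```

Request:
{"method": "send_rows", "body": {"series": [[[0.3,0,-0.042],0],[[0.3,0,-0.042],0],[[0.3,0,-0.042],0],[[0.3,0,-0.042],0],[[0.3,0,-0.042],0],[[0.3,0,-0.042],0],[[0.3,0,-0.042],0],[[0.25,0,-0.035],0],[[0.2,0,-0.028],0],[[0.2,0,-0.028],0],[[0.2,0,-0.028],0],[[0.2,0,-0.028],0]]}}

```text
time_s: 6.22
tool_pos: [0.572, 0.1125, 0.0552]
ee_rot: [0.998, 0.058, 0.0, -0.0]
wrist_force: [0.0, 0.2, 0.1]
finger_gap: 0.45
grip_force: 0.0
```

```bash
python3 chk.py w5
```

```text
6.2167 [0.572  0.1125 0.0552] [0.05 0.17 0.1 ]
((253.5, 193.5), (107.0, 285.0), 90.0)
T [[0.0174, -0.0489, -0.0369], [0.041, -0.0003, -0.0336], [0.0558, 0.0484, -0.0146]]
W [[0.5872, 0.0688, 0.0698], [0.6126, 0.1173, 0.0888], [0.6311, 0.1659, 0.0921]]
centre tool [ 0.0342 -0.0141] gutter x,z mm 155.5 21.8
```

Request:
{"method": "send_rows", "body": {"series": [[[0.15,0,-0.01],0],[[0.15,0,-0.01],0],[[0.15,0,-0.01],0],[[0.15,0,0],0],[[0.1,0,0],0],[[0.1,0,0],0],[[0,0,0],0],[[0,0,0],0]]}}

```text
time_s: 6.93
tool_pos: [0.5797, 0.1134, 0.0555]
ee_rot: [0.998, 0.058, -0.0, -0.0]
wrist_force: [0.1, 0.4, -0.2]
finger_gap: 0.45
grip_force: 0.0
```

```bash
python3 chk.py w6
```

```text
6.9333 [0.5797 0.1134 0.0555] [ 0.14  0.42 -0.17]
((252.94012451171875, 189.31167602539062), (280.16741943359375, 100.61529541015625), 0.7957234978675842)
T [[0.0198, -0.0489, -0.0343], [0.0409, -0.0006, -0.0315], [0.0552, 0.0482, -0.0223]]
W [[0.5972, 0.0699, 0.0778], [0.6202, 0.1186, 0.087], [0.6375, 0.1669, 0.0898]]
centre tool [ 0.036  -0.0114] gutter x,z mm 164.7 18.2
```

View pics/w6.png

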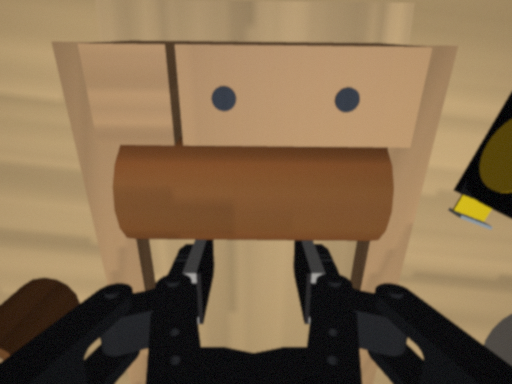

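The wrist view shows the dowel dropped into the groove at (253,192), its front edge parallel to the stop block's edge (v 146 to 148). I nudge it gently to make sure it is against the stop, then back off.

Request:
{"method": "send_rows", "body": {"series": [[[0.1,0,0],0.007],[[0.1,0,0],0.007],[[0.05,0,0],0],[[0.05,0,0],0],[[0,0,0],0]]}}

```text
time_s: 7.4
tool_pos: [0.5828, 0.1138, 0.0555]
ee_rot: [0.999, 0.051, -0.0, -0.0]
wrist_force: [-1.2, -0.9, -0.1]
finger_gap: 0.45
grip_force: 0.2
```

```bash
python3 chk.py w7
```

```text
7.4 [0.5828 0.1138 0.0555] [-1.23 -0.93 -0.06]
((251.5, 196.0), (96.0, 279.0), 90.0)
T [[0.0179, -0.0494, -0.0346], [0.0385, -0.001, -0.0319], [0.0523, 0.0477, -0.0236]]
W [[0.5983, 0.07, 0.0791], [0.621, 0.1185, 0.0874], [0.6377, 0.1669, 0.09]]
centre tool [ 0.0343 -0.0116] gutter x,z mm 166.0 18.1
```

Request:
{"method": "send_rows", "body": {"series": [[[0.05,0,0],0],[[0.05,0,0],0],[[0,0,0],0]]}}

```text
time_s: 7.7
tool_pos: [0.5829, 0.1138, 0.0554]
ee_rot: [0.999, 0.051, -0.001, 0.0]
wrist_force: [-5.8, -0.9, 3.1]
finger_gap: 0.453
grip_force: 2.4
```

The force rose to 5.8 N with no travel, so the dowel is hard against the stop. I retreat slowly, then lift away.

Request:
{"method": "send_rows", "body": {"series": [[[-0.1,0,0],0],[[-0.1,0,0],0],[[-0.2,0,0],0],[[-0.5,0,0],0],[[-1.0,0,0],0],[[-1.0,0,-0.5],0],[[-0.5,0,-1.5],0],[[0,0,-2.5],0],[[0,0,-2.5],0],[[0,0,-2.5],0],[[0,0,-2.0],0],[[0,0,0],0]]}}

```text
time_s: 8.7
tool_pos: [0.5528, 0.1106, 0.176]
ee_rot: [0.999, 0.051, 0.005, -0.0]
wrist_force: [-0.1, 1.0, 0.7]
finger_gap: 0.451
grip_force: 0.0
```

```bash
sed 's/T\[...,2\]>-.06)&(T\[...,2\]<0)/T[...,2]>.05)\&(T[...,2]<.12)\&(abs(T[...,1])<.053)/; s/,-.01\]/,.1]/' chk.py > chk2.py; python3 chk2.py w8
python3 - <<'E'
from h import *
im,d=arm.grab_frame('top'); a=im[110:260,160:340]; b=cv2.imread('pics/w8.png')
cv2.imwrite('pics/fin.png',np.hstack([cv2.resize(a,(288,240)),cv2.resize(b,(320,240))]))
E
```

```text
8.7 [0.5528 0.1106 0.176 ] [-0.07  1.01  0.75]
((252.49996948242188, 105.99998474121094), (144.99996948242188, 57.99999237060547), -0.0)
T [[0.0429, -0.0495, 0.0866], [0.0643, -0.001, 0.0899], [0.0829, 0.0478, 0.1036]]
W [[0.5937, 0.0694, 0.0731], [0.6172, 0.1181, 0.0866], [0.6385, 0.1665, 0.09]]
centre tool [0.062  0.1096] gutter x,z mm 164.6 18.1
```

View pics/fin.png

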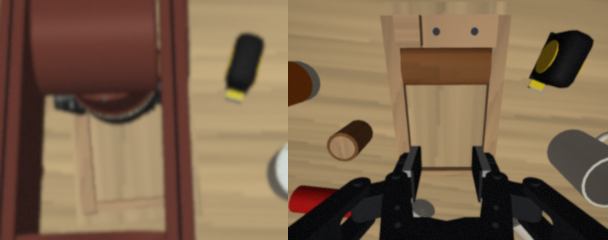

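The final wrist picture shows the dowel in the groove at (452,65), parallel to the stop block, with the hand clear and the neighbouring objects in place. It measures x = 164.6, z = 18.1 mm against the seat's 164 and 18 mm.

```bash
python3 -c "
from plant import arm
print(arm.hand_in())"
```

```text
the job is handed in; nothing more can be done
None
```

I rolled the dowel up the gutter into the cross groove, where it lies square at the stop block (within about 1 mm of the seat point by camera) with the hand clear; I handed the job in at about 9 s, and no verdict came back.

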